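Clamp the last bracket of the model boat's building slip

TASK

One angle bracket on the building slip still stands back from the boat's keel: push it home so that it stands square and flush against the keel, gently, without forcing the thin wood. Then do up its wing nut clockwise, in short turns between the hull frames on either side, until the bracket is held hand-tight, without over-tightening it or knocking the frames. Leave the bracket flush and clamped and everything else where it is.

Things in the scene. Friction and masses are not known exactly. Their poses are not given: they have to be found in the camera images.
- slip: Plywood board 310 x 500 x 18 mm, fixed on the table. Origin on the table under the keel's middle; y along the keel, x square to it, z up. Six slotted steel brackets stand on it, three each side of the keel; five are tight against it. The loose one is the middle one on the -x side, which faces the robot; its foot slides along x between battens 4 mm high with 1.5 mm play each side
- bay (a point): Foot of the loose bracket's stud (8 mm thick, top 56 mm above the table), on the board at x = -66, y = 0 mm of slip, axes as slip. Two hull frames stand 42 mm to either side of it along y, tops 80 to 83 mm above the table. With the bracket home, its upright is 58 mm away (+x) and its heel 63 mm (-x): fingers can open wide only along x, about 25 mm along y
- hull: Delicate boat skeleton of thin light wood standing in the board's groove: keel plank 6 mm thick along y (near face at x = -3 mm of slip, top 74 mm above the table) and six 4 mm frames across it; the two at y = -44 and +44 mm reach 92 mm out from the keel. It gives sideways about 1 mm per 12 N. Origin on the board under the keel's middle, axes as slip
- bracket: Loose steel bracket, 0.28 kg, x towards the keel: foot 131 x 44 x 5 mm (top 23 mm above the table), upright 5 x 44 x 40 mm at the +x end, heel turned up at the -x end, 5 mm thick, top 43 mm above the table. Origin under the foot, 63 mm from the upright's keel face, 68 mm from the heel's outer face. Stands 8 to 20 mm back; slides on its slot on the stud with 1 to 3 N
- bracket_heel (a point): Middle of the outer face of the bracket's turned-up heel, 33 mm above the table: push here towards +x
- bracket_face (a point): Middle of the upright's face towards the keel, 38 mm above the table
- keel_face (a point): Point of the keel's near face that bracket_face meets, same height; x of slip is square to the face
- nut: Steel wing nut on the stud. Origin on its axis at the flange's underside, x along the wings, z up. Flange 35 mm across, 3 mm thick; hub 21 mm across, up to 13 mm above the origin; two wings 48 mm tip to tip, 8 mm thick, reaching 34 mm above the origin at their ends, 24 mm in the middle. Starts 1 to 2 mm above the foot. Clockwise from above tightens, 4 mm down per turn
- nut_grip (a point): Nut's axis, 25 mm above its underside. It runs freely (about 0.03 N m) for a quarter to half a turn, then bears on the foot and stiffens within 30 degrees more: hand-tight is 0.13 to 0.22 N m; under 0.1 is loose, over 0.27 over-tightened. It stays where it is left. The wings can be pinched across their faces (8 mm) or over their ends (48 mm)
- sanding_block: Cork sanding block 30 x 65 x 24 mm lying on the board's near left part; origin under its middle
- glue: Small glue jar, 34 mm wide, 58 mm high, on the board's far right part; origin under its middle
- can: Drink can, 66 mm wide, 115 mm high, beside the board; origin under its middle
- mug: White mug, 80 mm wide, 92 mm high, beside the board; origin under its middle
- case: Black spectacle case 65 x 160 x 35 mm on the table; origin under its middle
Things that resemble listed ones, but are neither listed nor needed, are in the scene too. What is shaped like the bracket but blue or red is not meant.

How it is judged (in metres and radians):
On the way, in this order (a step that is already met when the one before it is completed fails the run):
1. the bracket stands flush against the keel (x of bracket_face in the frame of keel_face above -0.002 m and angle between the x axis of bracket and the x axis of slip, either way round below 0.05 rad), for 0.2 s.
2. the wing nut clamps the bracket (contact force between nut and bracket above 10 N), for 0.3 s.
At the end, for the whole second after the job is handed in: The loose bracket stands square to the keel (within 0.05 rad) with its upright within 2 mm of it, the wing nut presses on the bracket with more than 10 N, and the bracket is at rest (all of step 1 and contact force between nut and bracket above 10 N and linear speed of bracket below 0.01 m/s); the robot touches nothing.
It fails at once if the bracket is forced against the keel with more than 25 N (contact force between bracket and hull above 25 N).
It fails at once if the nut is over-tightened: it presses on the bracket with more than 45 N (contact force between nut and bracket above 45 N).
It fails at once if the robot knocks the hull with more than 10 N (contact force between any of the fingers, the arm and hull above 10 N).
It fails at once if a bystander is moved by more than 20 mm (distance of any of sanding_block, glue, can, mug, case from where it was at the start of the episode above 0.02 m).
It also fails if it takes over 72 s, if anything falls off the work surface, if the arm or the gripper's body presses on something with over 40 N, if the wrist force passes 120 N, or if a joint passes its speed limit or range.

ROBOT

A 6-joint arm with a two-finger parallel gripper is mounted at the origin on the work surface. World frame = base frame: x ahead of the robot, y to its left, z up, the work surface at z = 0. Lengths are in mm, angles in rad, forces in N, time in s.
With the tool pointing down it reaches from about 275 to 750 mm from the base axis. Payload 10.2 kg.
Tool frame: the origin (TCP) lies on the mounting face of the last link; the fingertips stand 166 mm ahead of it and the grasp point (between the pads) lies 147 mm ahead of it; x points along the fingers, z is the direction in which the jaws open and shut, and the axes are right-handed (so a half turn about x gives the same grasp; the last joint's range is limited). The gripper opens to 88 mm and grips with 3 to 60 N. Pads are 18 mm wide; open, the fingers measure 123 mm over their backs; the gripper's body (75 mm by 187 mm) begins 45 mm behind the grasp point.
Start: joints at [-1.518, 0.313, 1.498, -0, 1.331, -0.223], TCP at [142.953, -505.17, 404.72] pointing down, gripper open.
Joint ranges: [-2.94, 2.94], [-0.97, 2.17], [0.19, 2.56], [-1.23, 4.37], [0.02, 3.11], [-2.88, 2.88]. Speed limits (rad/s): [2.39, 2.39, 3.01, 3.14, 3.14, 3.14].

INTERFACE

Orientations are given as a unit quaternion [w, x, y, z].
In Python, from rig import state, camera, camera_info, sign_off gives the robot as it stands.
- The arm moves only by the tool move_arm, never from a script. Its argument "increments" is a list of rows, each an object with "gripper": the finger opening in mm, from 0 to 88.1; "delta_pos": the shift along the tool's x, y, z in mm, a list of three; "angular": the turn, a rotation vector about the tool's x, y, z in degrees, a list of three. A call has exactly 8 rows; each row is the pose to reach, as a shift and turn from the pose commanded when the call began, along the tool's axes at that moment; what a row does not reach only later rows make up. A row lasts 1/8 s, in which the tool goes at most 62.5 mm and 10.7 degrees, less where a joint would pass 70% of its speed; a pose out of reach is approached as far as the arm can. A call with a gripper value outside its range is refused whole. The fingers move at their own pace and stop on an object; "newtons" is the grip in N (left out, the last holds). Time passes only in rows, so rows that repeat a pose let the fingers close, or fill a call up. It gives the time, the measured TCP pose, the force and the opening at its end, in the units of the state.
- state(): the state, without advancing time (a new reading comes with each control period).
- camera(name): name is "scene" or "top" or "wrist"; returns (picture, depth): 384x512x3 uint8, red, green, blue; 384x512 float32, mm along the optical axis (not along the pixel's ray), 0 where there is no reading.
- camera_info(name): a dict with "fx", "fy", "cx", "cy" (pixels), "camera_from_world" (4x4, takes a point from world to camera coordinates); the wrist camera has in their place "tool_from_camera" (4x4, takes a point from camera to tool coordinates, whose origin is the TCP and whose axes are the tool frame's). Camera axes: x right, y down, z forward; pixel columns grow to the right and rows downward; lengths in mm; the calibration is good to about 2 mm. A picture is of the moment at which its call begins: read the wrist's pose just before it. camera_info takes no time and is no camera call.
- sign_off(): hands the job in, once; it reports no verdict.
The state is a dict: "time": time; "joints": joint angles; "dq": joint speeds; "tau": joint torques, N m; "ee_pos": TCP position; "eef_rot": TCP orientation; "ft_force": force on the tool from outside, world axes, zero at the start; "wrist_torque": the same for the moment, N m; "gripper_width": opening from 0.0 (shut) to 1.0 (fully open).
Only numpy, scipy, OpenCV 4.12 (cv2) and the standard library are available. Lean on these libraries where they do the work, as an engineer would, in place of code of your own. Each camera call takes 0.05 s, during which the arm holds its last target.

## Working session

There is one attempt and no reset: what is moved stays moved. The work goes in short steps, Python scripts to look and compute and a tool call to move; the robot and the scene stay as the last step left them, time stands still between calls to the robot, and variables do not carry over. Pictures are saved under pics/ and viewed, and the job is handed in when it is done.

Besides the shell and the picture viewer there is one more tool, called after "Emit:" as name([rows], argument=value, ...), one row to a line, values as JSON. move_arm: Moves the arm, as the interface text tells. Its arguments: {"type":"object","properties":{"increments":{"type":"array"},"newtons":{"type":"number"}},"required":["increments"]}

```bash
mkdir -p pics; ls; cat > h.py <<'E'
import numpy as np, cv2
from rig import state, camera, camera_info, sign_off
def snap(n,f):
    s=state(); p,d=camera(n); cv2.imwrite(f'pics/{f}.png',p[:,:,::-1]); np.save(f'pics/{f}_d.npy',d); np.save(f'pics/{f}_p.npy',p); return s,p,d
E
python3 - <<'E'
from h import *
print(state())
for n in ["scene","top"]:
    snap(n,n+"0"); print(n,camera_info(n))
print(camera_info("wrist"))
E
```

```text
pics
{'time': 0.0, 'joints': array([-1.51837678e+00,  3.13435940e-01,  1.49839316e+00, -2.12171449e-05,
        1.33099324e+00, -2.23380414e-01]), 'dq': array([ 0.0011673 ,  0.00151183,  0.00028866, -0.000684  ,  0.00084083,
        0.00182046]), 'tau': array([ 1.22592581e-03, -4.02210760e+01, -2.52266335e+01,  6.94659445e-02,
        3.52925761e-02, -1.16865763e-04]), 'ee_pos': array([ 142.96112669, -505.12776183,  404.18467052]), 'eef_rot': array([ 0.56370044,  0.42684811,  0.56427169, -0.4261924 ]), 'ft_force': array([ 0.52269795,  0.41273946, -0.40239832]), 'wrist_torque': array([ 0.07337197,  0.0052678 , -0.01812157]), 'gripper_width': 0.9987669484804486}
scene {'fx': 366.8602565683085, 'fy': 366.8602565683085, 'cx': 254.74160036950028, 'cy': 192.80516233935896, 'camera_from_world': array([[-8.62564216e-01,  5.05930565e-01,  4.15180128e-03,
         5.00015336e+02],
       [ 2.73795236e-01,  4.73664407e-01, -8.37065229e-01,
        -7.73935539e+01],
       [-4.25463445e-01, -7.20885770e-01, -5.47087346e-01,
         1.34434807e+03],
       [ 0.00000000e+00,  0.00000000e+00,  0.0
[... 277 characters left out ...]
1,  7.96591842e-03, -5.90579772e-02,
         5.72310863e+02],
       [ 5.90227711e-02, -4.58475811e-03, -9.98246108e-01,
         1.60637403e+03],
       [ 0.00000000e+00,  0.00000000e+00,  0.00000000e+00,
         1.00000000e+00]])}
{'fx': 323.77196521046415, 'fy': 323.77196521046415, 'cx': 258.7239996426605, 'cy': 192.30377850701848, 'tool_from_camera': array([[ 1.42836889e-04, -2.88298482e-01,  9.57540581e-01,
         1.91955228e+01],
       [ 7.86912072e-04, -9.57540262e-01, -2.88298503e-01,
         7.47632030e+01],
       [ 9.99999680e-01,  7.94679904e-04,  9.00934831e-05,
        -1.58954114e-01],
       [ 0.00000000e+00,  0.00000000e+00,  0.00000000e+00,
         1.00000000e+00]])}
```

View pics/top0.png

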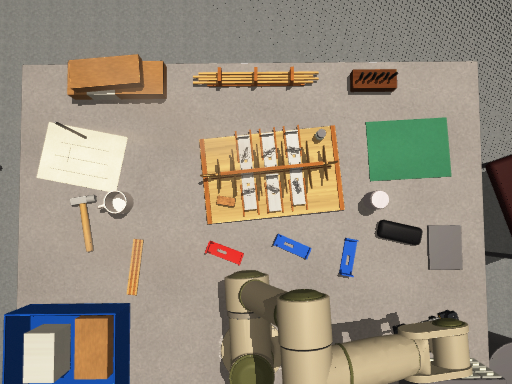

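View pics/scene0.png

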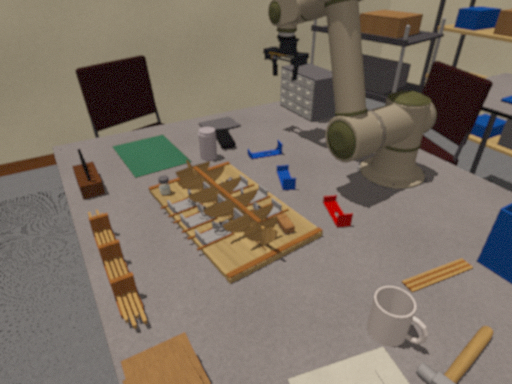

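The top view shows the slip at about (272,175) px with the keel tilted slightly. The loose bracket is the middle one on the robot side, at about (274,195). I'll zoom in and take a rough slip pose.

```bash
cat >> h.py <<'E'
def ray(name,px,z,s=None):
    i=camera_info(name)
    d=np.array([(px[0]-i['cx'])/i['fx'],(px[1]-i['cy'])/i['fy'],1.])
    if name=='wrist':
        from scipy.spatial.transform import Rotation as R
        q=s['eef_rot']; W=np.eye(4); W[:3,:3]=R.from_quat([q[1],q[2],q[3],q[0]]).as_matrix(); W[:3,3]=s['ee_pos']
        T=W@i['tool_from_camera']
    else: T=np.linalg.inv(i['camera_from_world'])
    o=T[:3,3]; v=T[:3,:3]@d
    return o+v*(z-o[2])/v[2]
E
python3 - <<'E'
from h import *
p=cv2.imread('pics/top0.png'); c=p[115:235,190:355]; cv2.imwrite('pics/top0z.png',cv2.resize(c,None,fx=4.8,fy=4.8,interpolation=cv2.INTER_CUBIC))
for px in [(201,140),(337,126),(343,209),(208,223)]: print(ray('top',px,25))
for px in [(203,180),(340,163)]: print(ray('top',px,74))
E
```

```text
[753.03949353 178.18432399  25.        ]
[ 800.73422416 -316.94465804   25.        ]
[ 498.53375853 -332.91661912   25.        ]
[452.25985881 153.29308886  25.        ]
[603.32417112 165.34262071  74.        ]
[ 659.45093145 -315.94030244   74.        ]
```

View pics/top0z.png

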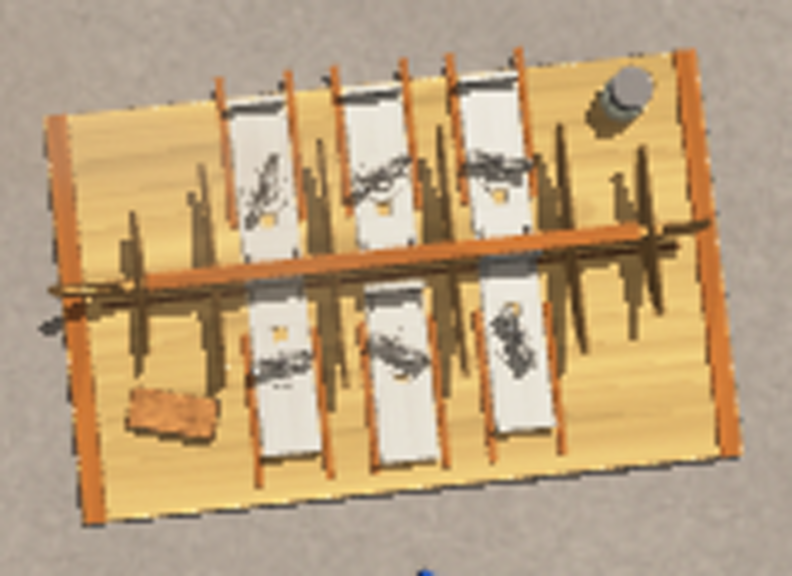

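```bash
cat >> h.py <<'E'
from scipy.spatial.transform import Rotation as R
def rot(s): q=s['eef_rot']; return R.from_quat([q[1],q[2],q[3],q[0]])
def goal(yaw):  # jaw z at angle yaw in world, tool x down
    z=np.array([np.cos(yaw),np.sin(yaw),0]); x=np.array([0,0,-1.]); return R.from_matrix(np.c_[x,np.cross(z,x),z])
def delta(s,pos,yaw):
    r=rot(s); g=goal(yaw)
    return np.round(r.inv().apply(np.array(pos)-s['ee_pos']),1), np.round(np.degrees((r.inv()*g).as_rotvec()),1)
def yawof(s): z=rot(s).as_matrix()[:,2]; return np.arctan2(z[1],z[0])
E
python3 - <<'E'
from h import *
s=state(); print(rot(s).as_matrix().round(3), yawof(s))
# direct: yaw changes w/ j1 ; 
for yaw in [np.pi/2+0.1,-np.pi/2+.1, .1]: print(delta(s,[545,-90,330],yaw))
E
```

```text
[[-0.     0.962  0.272]
 [ 0.001  0.272 -0.962]
 [-1.     0.    -0.001]] -1.2949629879311628
(array([  74.7,  499.9, -289.9]), array([-1.699e+02,  0.000e+00, -1.000e-01]))
(array([  74.7,  499.9, -289.9]), array([10.1, -0.1, -0. ]))
(array([  74.7,  499.9, -289.9]), array([-79.9,  -0. ,  -0.1]))
```

Emit:
move_arm([
  {"gripper":88,"delta_pos":[3,20,-12],"angular":[0.5,0,0]},
  {"gripper":88,"delta_pos":[10,70,-40],"angular":[2,0,0]},
  {"gripper":88,"delta_pos":[18,120,-69],"angular":[3,0,0]},
  {"gripper":88,"delta_pos":[26,170,-98],"angular":[4,0,0]},
  {"gripper":88,"delta_pos":[33,220,-127],"angular":[5,0,0]},
  {"gripper":88,"delta_pos":[41,270,-156],"angular":[6,0,0]},
  {"gripper":88,"delta_pos":[49,325,-188],"angular":[7,0,0]},
  {"gripper":88,"delta_pos":[57,375,-217],"angular":[8,0,0]},
])

```text
time: 1.1
ee_pos: [445.8, -192.5, 347.4]
eef_rot: [0.533, 0.465, 0.533, -0.465]
ft_force: [-0.6, -0.6, 0.8]
gripper_width: 1.002
```

Emit:
move_arm([
  {"gripper":88,"delta_pos":[6,45,-26],"angular":[1,0,0]},
  {"gripper":88,"delta_pos":[12,85,-50],"angular":[1.5,0,0]},
  {"gripper":88,"delta_pos":[16,110,-64],"angular":[2,0,0]},
  {"gripper":88,"delta_pos":[18,125,-73],"angular":[2,0,0]},
  {"gripper":88,"delta_pos":[18,125,-73],"angular":[2,0,0]},
  {"gripper":88,"delta_pos":[18,125,-73],"angular":[2,0,0]},
  {"gripper":88,"delta_pos":[18,125,-73],"angular":[2,0,0]},
  {"gripper":88,"delta_pos":[18,125,-73],"angular":[2,0,0]},
])

```text
time: 2.1
ee_pos: [558.3, -105.4, 330.0]
eef_rot: [0.525, 0.474, 0.524, -0.474]
ft_force: [0.6, -0.5, -0.0]
gripper_width: 1.002
```

```bash
python3 - <<'E'
from h import *
s,p,d=snap('wrist','w1'); print(s); np.save('pics/w1_s.npy',s,allow_pickle=True)
cv2.imwrite('pics/w1b.png',cv2.resize(p[:,:,::-1],None,fx=1.5,fy=1.5))
E
```

```text
{'time': 2.1, 'joints': array([-3.92793264e-01,  4.72459492e-01,  1.46884278e+00, -1.37998563e-05,
        1.20001353e+00,  1.07753414e+00]), 'dq': array([ 0.00484245,  0.0032822 , -0.00336068,  0.00164749, -0.00045294,
        0.00336019]), 'tau': array([-4.71402251e-02, -4.61029494e+01, -2.39358598e+01,  4.40987223e-02,
       -6.05017925e-02, -3.54633696e-03]), 'ee_pos': array([ 558.32264986, -105.44043779,  329.96201708]), 'eef_rot': array([ 0.52457083,  0.47428985,  0.52438338, -0.4742327 ]), 'ft_force': array([ 0.57150398, -0.49403859, -0.02467472]), 'wrist_torque': array([ 0.01903422,  0.00164532, -0.00772161]), 'gripper_width': 1.002114672039383}
```

View pics/w1b.png

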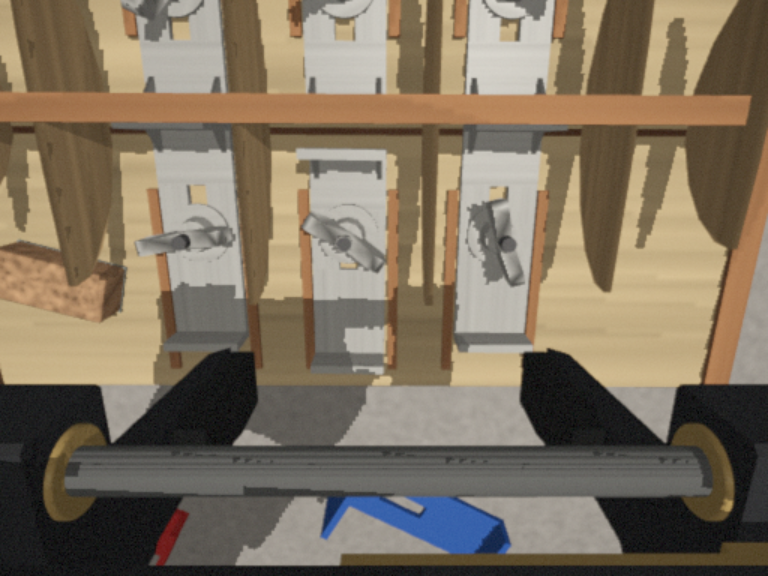

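The wrist view (1.5x) shows:
- **Bracket:** the loose one has its upright's top edge at (340,153) and its heel at (347,368).
- **Nut:** the stud is at (344,243), and the wings run from (308,218) to (380,266).
- **Keel:** the near edge is at row ~122.
- **Frames:** they stand at columns ~250 and ~430.

```bash
python3 - <<'E'
from h import *
s=np.load('pics/w1_s.npy',allow_pickle=True).item()
p=cv2.imread('pics/w1.png'); c=p[70:260,160:300]; cv2.imwrite('pics/w1z.png',cv2.resize(c,None,fx=3.1,fy=3.1,interpolation=cv2.INTER_CUBIC))
k=lambda a,b,z: ray('wrist',(a/1.5,b/1.5),z,s).round(1)
print('keel near',k(5,121,74),k(745,125,74))
print('stud',k(344,243,56),'wings',k(306,218,56),k(382,266,56))
print('yaw',yawof(s))
d=np.load('pics/w1_d.npy')
# keel orange mask line fit
hsv=cv2.cvtColor(p,cv2.COLOR_BGR2HSV)
pts=[]
for u in list(range(15,150,5))+list(range(175,270,5))+list(range(300,480,5)):
    col=hsv[55:100,u]; m=(col[:,0]>5)&(col[:,0]<16)&(col[:,1]>110)&(col[:,2]>120)
    if m.any(): pts.append(ray('wrist',(u,55+np.where(m)[0].max()+.5),74,s))
pts=np.array(pts); 
l=cv2.fitLine(pts[:,:2].astype(np.float32),cv2.DIST_HUBER,0,.01,.01).ravel(); print('keel dir',l,np.degrees(np.arctan2(l[1],l[0])))
E
```

```text
keel near [624.2  79.   74. ] [ 657.  -261.1   74. ]
stud [579.2 -79.6  56. ] wings [590.5 -58.7  56. ] [ 568.7 -100.9   56. ]
yaw -1.4703224240022938
keel dir [ 9.5864862e-02 -9.9539435e-01  6.3866083e+02 -7.0217552e+01] -84.49889
```

View pics/w1z.png

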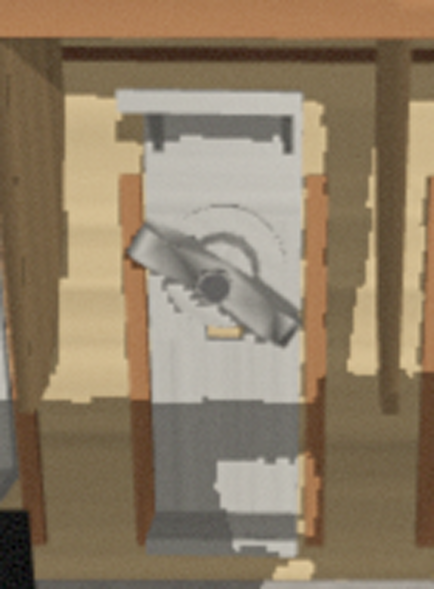

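```bash
cat >> h.py <<'E'
def pts3(s,d,us,vs,name='wrist'):
    i=camera_info(name); z=d[vs,us]; P=np.c_[(us-i['cx'])/i['fx']*z,(vs-i['cy'])/i['fy']*z,z]
    W=np.eye(4); W[:3,:3]=rot(s).as_matrix(); W[:3,3]=s['ee_pos']; T=W@i['tool_from_camera']
    return P@T[:3,:3].T+T[:3,3]
E
python3 - <<'E'
from h import *
s=np.load('pics/w1_s.npy',allow_pickle=True).item(); d=np.load('pics/w1_d.npy')
a=np.radians(5.5); E=np.array([[np.cos(a),np.sin(a)],[-np.sin(a),np.cos(a)]])
def q(t,us,vs):
    us,vs=map(np.ravel,np.meshgrid(us,vs)); P=pts3(s,d,us,vs); m=d[vs,us]>0
    P=P[m]; print(t,np.median(P,0).round(1),'rel slip axes to stud',(E@(np.median(P,0)[:2]-[579.2,-79.6])).round(1), P[:,2].min().round(1),P[:,2].max().round(1))
q('stud',range(228,231),range(161,164))
q('keel',range(215,240,4),range(68,78,2))
q('upright top',range(205,245,3),range(101,104))
q('foot',range(215,225,2),range(190,195))
q('board',range(270,275),range(120,125))
q('heel top',range(213,240,3),range(236,248))
for v in range(74,108): 
    P=pts3(s,d,np.array([225]),np.array([v]))[0]; print(v,P.round(1),(E@(P[:2]-[579.2,-79.6])).round(1))
for v in range(228,256,2): 
    P=pts3(s,d,np.array([225]),np.array([v]))[0]; print(v,P.round(1),(E@(P[:2]-[579.2,-79.6])).round(1))
E
```

```text
stud [579.3 -79.4  56.8] rel slip axes to stud [0.1 0.2] 56.2 57.8
keel [644.7 -75.7  86. ] rel slip axes to stud [65.6 -2.4] 84.5 87.4
upright top [625.2 -73.2  63.9] rel slip axes to stud [46.4  1.9] 62.5 65.3
foot [543.4 -69.8  24. ] rel slip axes to stud [-34.7  13.2] 22.7 25.6
board [ 611.  -111.7   18.7] rel slip axes to stud [ 28.6 -35. ] 17.2 19.8
heel top [500.9 -79.9  38.7] rel slip axes to stud [-78.    7.2] 25.5 45.3
74 [643.4 -74.5  86.4] [64.4 -1.1]
75 [642.8 -74.6  86.4] [63.8 -1.1]
76 [642.3 -74.4  84.6] [63.3 -0.9]
77 [641.6 -74.6  85.9] [62.6 -1. ]
78 [640.9 -74.8  87.3] [61.9 -1.1]
79 [640.3 -74.8  87. ] [61.3 -1.1]
80 [639.7 -74.8  85.9] [60.7 -1. ]
81 [639.1 -74.8  85.8] [60.1 -1. ]
82 [640.3 -68.   18.2] [61.9  5.7]
83 [639.5 -67.9  17.4] [61.1  5.8]
84 [638.6 -68.1  18.1] [60.3  5.8]
85 [637.8 -68.2  18.9] [59.4  5.7]
86 [637.  -68.2  18.7] [58.6  5.8]
87 [636.2 -68.4  19.4] [57.8  5.7]
88 [635.4 -68.5  20. ] [57.   5.7]
89 [634.5 -68.6  20.7] [56.1  5.6]
90 [633.7 -68.6  19.6] [55.3  5.8]
91 [632.9 -68.5  18.9] [54.5  5.9]
92 [632.1 -68.6  18.9] [53.7  5.9]
93
[... 364 characters left out ...]
3.6  63.8] [45.6  1.6]
104 [623.8 -73.7  63.7] [44.9  1.6]
105 [623.1 -73.8  64.1] [44.2  1.6]
106 [622.4 -73.9  64.7] [43.5  1.6]
107 [619.8 -69.9  22.9] [41.4  5.8]
228 [508.  -78.   23.8] [-70.7   8.5]
230 [506.1 -78.1  24.3] [-72.6   8.5]
232 [504.  -78.3  24.1] [-74.7   8.5]
234 [501.5 -78.4  23.2] [-77.2   8.7]
236 [501.5 -78.8  27.7] [-77.3   8.2]
238 [501.9 -79.3  32.9] [-77.    7.7]
240 [501.3 -79.7  36.1] [-77.5   7.4]
242 [501.  -80.   39.6] [-77.8   7.1]
244 [501.3 -80.5  44.3] [-77.6   6.6]
246 [499.4 -80.6  44.3] [-79.6   6.6]
248 [496.8 -80.7  43.3] [-82.1   6.8]
250 [482.6 -79.3  19.4] [-96.2   9.5]
252 [480.2 -79.5  19.1] [-98.6   9.6]
254 [477.3 -79.5  17.9] [-101.4    9.8]
```

```bash
python3 - <<'E'
from h import *
s=np.load('pics/w1_s.npy',allow_pickle=True).item()
a=np.radians(5.5); E=np.array([[np.cos(a),np.sin(a)],[-np.sin(a),np.cos(a)]])
o=np.array([579.3,-79.5])
def k(u,v,z): P=ray('wrist',(160+u/3.1,70+v/3.1),z,s); print(P.round(1),(E@(P[:2]-o)).round(1))
print('upright'); k(118,92,64); k(302,94,64)
print('heel outer top'); k(147,555,43.5); k(297,557,43.5)
print('frames tips'); k(22,412,60);k(390,412,60)
print('wings'); k(131,250,57);k(148,226,57);k(285,345,57);k(300,322,57)
# targets
e=E[0]
for x in (-83-25,-83-9,): print(x, o+E.T@[x,0])
print(s['joints'][0])
E
```

```text
upright
[624.8 -53.8  64. ] [47.8 21.2]
[628.8 -97.2  64. ] [ 47.6 -22.3]
heel outer top
[494.3 -64.9  43.5] [-83.2  22.7]
[ 498.1 -108.7   43.5] [-83.6 -21.3]
frames tips
[541.  -31.8  60. ] [-33.5  51.1]
[ 550.8 -128.3   60. ] [-33.  -45.8]
wings
[586.3 -57.7  57. ] [ 9.1 21. ]
[592.8 -61.7  57. ] [15.2 16.4]
[565.4 -99.   57. ] [-15.7 -18.1]
[ 572.  -102.3   57. ] [ -9.5 -22. ]
-108 [471.79721058 -89.85134127]
-92 [487.72354975 -88.31780923]
-0.39279326424410616
```

```bash
python3 - <<'E'
from h import *
s=state(); print(delta(s,[471.8,-89.9,194],-np.radians(84.5)), s['ee_pos'])
E
```

```text
(array([135.9, -84.6, -24.1]), array([ 0.3,  0. , -0. ])) [ 558.39494776 -105.31867413  329.8872209 ]
```

Emit:
move_arm([
  {"gripper":0,"delta_pos":[0,-20,-6],"angular":[0,0,0]},
  {"gripper":0,"delta_pos":[0,-55,-15],"angular":[0.3,0,0]},
  {"gripper":0,"delta_pos":[5,-85,-24],"angular":[0.3,0,0]},
  {"gripper":0,"delta_pos":[35,-85,-24],"angular":[0.3,0,0]},
  {"gripper":0,"delta_pos":[75,-85,-24],"angular":[0.3,0,0]},
  {"gripper":0,"delta_pos":[110,-85,-24],"angular":[0.3,0,0]},
  {"gripper":0,"delta_pos":[130,-85,-24],"angular":[0.3,0,0]},
  {"gripper":0,"delta_pos":[136,-85,-24],"angular":[0.3,0,0]},
])

```text
time: 3.15
ee_pos: [471.4, -89.7, 193.0]
eef_rot: [0.523, 0.475, 0.524, -0.476]
ft_force: [-0.4, -0.4, 0.6]
gripper_width: 0.115
```

```bash
python3 - <<'E'
from h import *
a=np.radians(5.5); E=np.array([[np.cos(a),np.sin(a)],[-np.sin(a),np.cos(a)]])
s,p,d=snap('wrist','w2'); print(s['ee_pos'],s['gripper_width'],s['ft_force'],yawof(s),'rel',E@(s['ee_pos'][:2]-[579.3,-79.5]))
E
```

```text
[471.41873233 -89.70070392 192.95840236] 0.11540201072604078 [-0.35877346 -0.42569747  0.57401987] -1.4749352241122915 rel [-108.36229786    0.18621938]
```

View pics/w2.png

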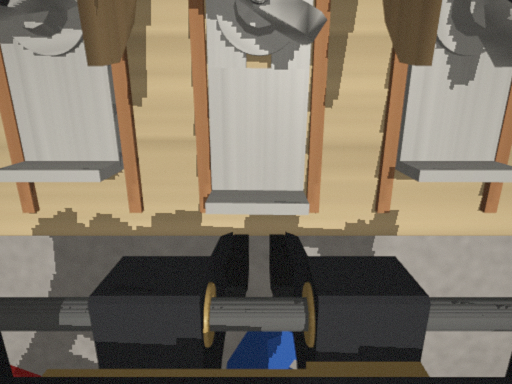

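The closed fingers are centred on the heel: finger gap at column 260, heel spanning 207-308 at row ~205. Pushing now in small steps.

Emit:
move_arm([
  {"gripper":0,"delta_pos":[0,4,0],"angular":[0,0,0]},
  {"gripper":0,"delta_pos":[0,8,0],"angular":[0,0,0]},
  {"gripper":0,"delta_pos":[0,12,0],"angular":[0,0,0]},
  {"gripper":0,"delta_pos":[0,15,0],"angular":[0,0,0]},
  {"gripper":0,"delta_pos":[0,17,0],"angular":[0,0,0]},
  {"gripper":0,"delta_pos":[0,19,0],"angular":[0,0,0]},
  {"gripper":0,"delta_pos":[0,21,0],"angular":[0,0,0]},
  {"gripper":0,"delta_pos":[0,22,0],"angular":[0,0,0]},
])

```text
time: 4.2
ee_pos: [493.6, -87.5, 193.7]
eef_rot: [0.523, 0.475, 0.524, -0.475]
ft_force: [-3.7, -0.3, 1.5]
gripper_width: 0.004
```

```bash
cat >> h.py <<'E'
def rep(f=None):
    a=np.radians(5.5); E=np.array([[np.cos(a),np.sin(a)],[-np.sin(a),np.cos(a)]])
    s=state()
    if f: s,_,_=snap('wrist',f)
    print(s['time'],s['ee_pos'].round(2),'gw',round(s['gripper_width']*88,1),'F',(E@s['ft_force'][:2]).round(2),s['ft_force'][2].round(2),'M',s['wrist_torque'].round(3),'yaw',np.degrees(yawof(s)).round(2),'rel',(E@(s['ee_pos'][:2]-[579.3,-79.5])).round(2),'j1,6',s['joints'][[0,5]].round(3))
    return s
E
python3 -c "
from h import *
rep('w3')"
```

```text
4.2 [493.58 -87.52 193.69] gw 0.3 F [-3.7   0.04] 1.46 M [-0.041  0.522  0.021] yaw -84.49 rel [-86.1    0.23] j1,6 [-0.41   1.065]
```

View pics/w3.png

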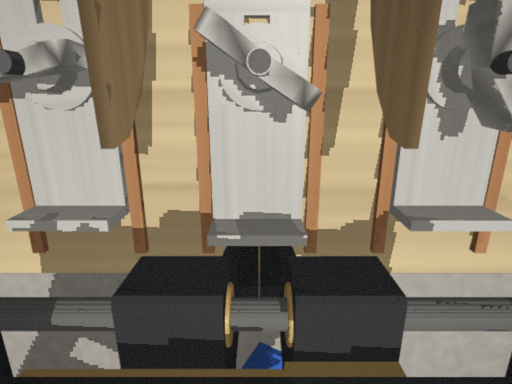

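The fingers touch the heel squarely, at (258,235) px. Sliding force is about 3.5 N.

Emit:
move_arm([
  {"gripper":0,"delta_pos":[0,1,0],"angular":[0,0,0]},
  {"gripper":0,"delta_pos":[0,2,0],"angular":[0,0,0]},
  {"gripper":0,"delta_pos":[0,3,0],"angular":[0,0,0]},
  {"gripper":0,"delta_pos":[0,4,0],"angular":[0,0,0]},
  {"gripper":0,"delta_pos":[0,5,0],"angular":[0,0,0]},
  {"gripper":0,"delta_pos":[0,5.5,0],"angular":[0,0,0]},
  {"gripper":0,"delta_pos":[0,6,0],"angular":[0,0,0]},
  {"gripper":0,"delta_pos":[0,6.5,0],"angular":[0,0,0]},
])

```text
time: 5.25
ee_pos: [500.0, -86.9, 193.7]
eef_rot: [0.523, 0.475, 0.523, -0.475]
ft_force: [-2.4, 0.2, 0.6]
gripper_width: 0.004
```

```bash
python3 -c "
from h import *
rep()"
```

```text
5.25 [500.03 -86.95 193.7 ] gw 0.3 F [-2.38  0.47] 0.58 M [-0.121  0.357  0.015] yaw -84.5 rel [-79.62   0.19] j1,6 [-0.403  1.071]
```

Emit:
move_arm([
  {"gripper":0,"delta_pos":[0,0.3,0],"angular":[0,0,0]},
  {"gripper":0,"delta_pos":[0,0.6,0],"angular":[0,0,0]},
  {"gripper":0,"delta_pos":[0,0.9,0],"angular":[0,0,0]},
  {"gripper":0,"delta_pos":[0,1.2,0],"angular":[0,0,0]},
  {"gripper":0,"delta_pos":[0,1.4,0],"angular":[0,0,0]},
  {"gripper":0,"delta_pos":[0,1.6,0],"angular":[0,0,0]},
  {"gripper":0,"delta_pos":[0,1.8,0],"angular":[0,0,0]},
  {"gripper":0,"delta_pos":[0,2.0,0],"angular":[0,0,0]},
])

```text
time: 6.25
ee_pos: [501.4, -86.8, 193.7]
eef_rot: [0.523, 0.475, 0.524, -0.476]
ft_force: [-9.6, -1.6, 6.2]
gripper_width: 0.006
```

```bash
python3 -c "
from h import *
rep()"
```

```text
6.25 [501.4  -86.82 193.68] gw 0.5 F [-9.71 -0.67] 6.22 M [-0.317  1.521 -0.031] yaw -84.48 rel [-78.25   0.18] j1,6 [-0.402  1.073]
```

Force rose to about 10 N over the last 0.5 mm, so the bracket is on the keel. Backing off and lifting to check.

Emit:
move_arm([
  {"gripper":0,"delta_pos":[0,-2,0],"angular":[0,0,0]},
  {"gripper":0,"delta_pos":[0,-7,0],"angular":[0,0,0]},
  {"gripper":0,"delta_pos":[-30,-8,0],"angular":[0,0,0]},
  {"gripper":10,"delta_pos":[-75,-5,0],"angular":[0,0,0]},
  {"gripper":22,"delta_pos":[-115,15,0],"angular":[0,0,0]},
  {"gripper":22,"delta_pos":[-130,40,0],"angular":[0,0,0]},
  {"gripper":22,"delta_pos":[-136,52,0],"angular":[0,0,0]},
  {"gripper":22,"delta_pos":[-136,54,0],"angular":[0,0,0]},
])

```text
time: 7.25
ee_pos: [556.0, -81.5, 329.9]
eef_rot: [0.524, 0.476, 0.523, -0.475]
ft_force: [-1.0, 0.4, 0.3]
gripper_width: 0.251
```

```bash
python3 - <<'E'
from h import *
s=rep('w4'); np.save('pics/w4_s.npy',s,allow_pickle=True)
p=cv2.imread('pics/w4.png'); c=p[60:270,160:350]; cv2.imwrite('pics/w4z.png',cv2.resize(c,None,fx=2.8,fy=2.8,interpolation=cv2.INTER_CUBIC))
E
```

```text
7.25 [556.02 -81.49 329.87] gw 22.1 F [-0.96  0.52] 0.28 M [ 0.056 -0.001  0.025] yaw -84.48 rel [-23.36   0.25] j1,6 [-0.354  1.12 ]
```

View pics/w4z.png

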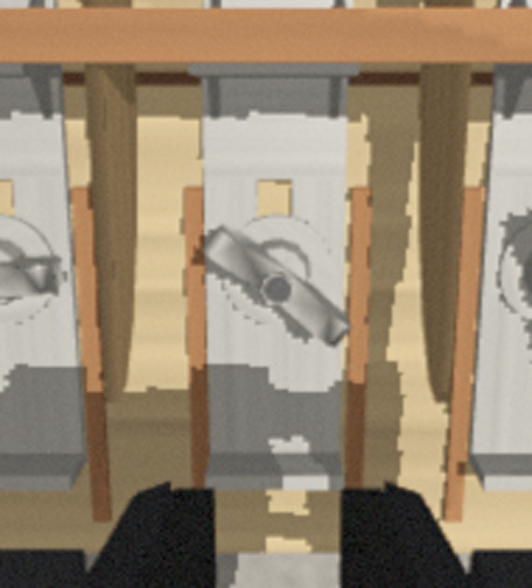

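The bracket's upright now meets the keel, and its heel (row ~488 in the zoom) lines up with both neighbours. Stud at (277,290) zoomed. Next, locate the nut.

```bash
python3 - <<'E'
from h import *
s=np.load('pics/w4_s.npy',allow_pickle=True).item()
a=np.radians(5.5); E=np.array([[np.cos(a),np.sin(a)],[-np.sin(a),np.cos(a)]])
o=np.array([579.3,-79.5])
k=lambda u,v,z: ray('wrist',(160+u/2.8,60+v/2.8),z,s)
P=k(277,290,56.5); print('stud',P.round(1),(E@(P[:2]-o)).round(1))
print('heel',[(E@(k(u,488,43.5)[:2]-o)).round(1) for u in (205,342)])
# wing points by depth: z>45 near stud
d=np.load('pics/w4_d.npy'); us,vs=map(np.ravel,np.meshgrid(np.arange(215,300),np.arange(125,200)))
Q=pts3(s,d,us,vs); m=(d[vs,us]>0)&(np.hypot(*(Q[:,:2]-P[:2]).T)<28)&(Q[:,2]>44); Q=Q[m]
print(m.sum(),Q.mean(0).round(1)); w,v=np.linalg.eigh(np.cov(Q[:,:2].T)); print('wing ang',np.degrees(np.arctan2(v[1,1],v[0,1])),w**.5, Q[:,2].max())
r=(Q[:,:2]-P[:2])@v[:,1]; t=(Q[:,:2]-P[:2])@v[:,0]
print(r.min(),r.max(),np.percentile(t,[2,50,98]))
yaw=np.arctan2(v[1,1],v[0,1])%np.pi-np.pi/2
print(np.degrees(yaw),delta(s,[P[0],P[1],215],yaw))
E
```

```text
stud [578.4 -79.4  56.5] [-0.9  0.2]
heel [array([-68.1,  23.1]), array([-68. , -20.7])]
702 [579.6 -79.1  55.1]
wing ang 58.17081638301596 [ 2.56548208 13.9633232 ] 60.28974597218644
-23.518020863544688 24.418480502223403 [-4.23568387 -0.99213725  3.68571745]
-31.82918361698404 (array([114.9,  22.3,   0. ]), array([-52.6,   0.1,  -0.1]))
```

```bash
python3 - <<'E'
from h import *
s=np.load('pics/w4_s.npy',allow_pickle=True).item()
P=np.array([579,-79.4])
k=lambda u,v,z: ray('wrist',(160+u/2.8,60+v/2.8),z,s)[:2]
A=(k(206,252,58)+k(222,228,58))/2; B=(k(330,346,58)+k(348,325,58))/2; print(A,B,np.degrees(np.arctan2(*(A-B)[::-1])),(A+B)/2)
d=np.load('pics/w4_d.npy'); us,vs=map(np.ravel,np.meshgrid(np.arange(215,300),np.arange(125,200)))
Q=pts3(s,d,us,vs); m=(d[vs,us]>0)&(np.hypot(*(Q[:,:2]-P).T)<28)
for z in (44,50,54,56):
    q=Q[m&(Q[:,2]>z)]; w,v=np.linalg.eigh(np.cov(q[:,:2].T)); print(z,len(q),np.degrees(np.arctan2(v[1,1],v[0,1])),q.mean(0))
for z in (54,):
    q=Q[m&(Q[:,2]>z)&(np.hypot(*(Q[:,:2]-P).T)>14)]; h=q[:,1]>P[1]; a,b=q[h].mean(0),q[~h].mean(0); print(a,b,np.degrees(np.arctan2(a[1]-b[1],a[0]-b[0])))
# rotate target
for y in (-29.,): print(delta(state(),[579,-79.3,215],np.radians(y)))
E
```

```text
[591.11616816 -60.48080085] [567.18163777 -98.40707081] 57.74477460624634 [579.14890296 -79.44393583]
44 702 58.17081638301596 [579.55963748 -79.13288582  55.0958046 ]
50 645 58.115499076774874 [579.34882152 -78.92811294  55.81635086]
54 487 58.22385582819256 [579.11050454 -78.84764759  56.94760202]
56 376 58.00220635585384 [579.27565363 -78.52742873  57.49352811]
[588.97178941 -63.11718676  57.6970551 ] [569.1829728  -95.00144456  57.68970286] 58.174385612640855
(array([114.4,  23.3,   0. ]), array([-55.5,  -0. ,  -0. ]))
```

Emit:
move_arm([
  {"gripper":22,"delta_pos":[0,6,0],"angular":[-7,0,0]},
  {"gripper":22,"delta_pos":[10,14,0],"angular":[-16,0,0]},
  {"gripper":22,"delta_pos":[30,20,0],"angular":[-25,0,0]},
  {"gripper":22,"delta_pos":[55,23,0],"angular":[-34,0,0]},
  {"gripper":22,"delta_pos":[80,23,0],"angular":[-43,0,0]},
  {"gripper":22,"delta_pos":[95,23,0],"angular":[-50,0,0]},
  {"gripper":22,"delta_pos":[101,23,0],"angular":[-52.6,0,0]},
  {"gripper":22,"delta_pos":[102,23,0],"angular":[-52.6,0,0]},
])

```text
time: 8.3
ee_pos: [578.1, -79.4, 227.0]
eef_rot: [0.679, 0.195, 0.68, -0.195]
ft_force: [0.1, 0.1, 1.0]
gripper_width: 0.255
```

```bash
python3 - <<'E'
from h import *
s=rep('w5')
E
```

```text
8.3 [578.1  -79.44 227.02] gw 22.4 F [0.11 0.09] 0.98 M [-0.019 -0.083  0.01 ] yaw -31.94 rel [-1.18  0.18] j1,6 [-0.337  0.22 ]
```

View pics/w5.png

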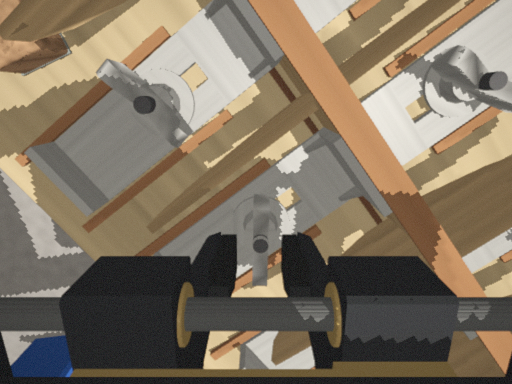

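The wing at column 260 sits midway between the fingers (237..283). Descending and closing.

Emit:
move_arm([
  {"gripper":22,"delta_pos":[5,0.5,0.5],"angular":[0,0,0]},
  {"gripper":22,"delta_pos":[12,0.5,0.5],"angular":[0,0,0]},
  {"gripper":22,"delta_pos":[17,0.5,0.5],"angular":[0,0,0]},
  {"gripper":22,"delta_pos":[20,0.5,0.5],"angular":[0,0,0]},
  {"gripper":22,"delta_pos":[20,0.5,0.5],"angular":[0,0,0]},
  {"gripper":14,"delta_pos":[20,0.5,0.5],"angular":[0,0,0]},
  {"gripper":4,"delta_pos":[20,0.5,0.5],"angular":[0,0,0]},
  {"gripper":4,"delta_pos":[20,0.5,0.5],"angular":[0,0,0]},
], newtons=40)

```text
time: 9.35
ee_pos: [579.2, -79.1, 207.9]
eef_rot: [0.68, 0.194, 0.68, -0.194]
ft_force: [-3.0, 2.1, 3.8]
gripper_width: 0.085
```

```bash
python3 - <<'E'
from h import *
s=rep('w6')
E
```

```text
9.35 [579.19 -79.05 207.9 ] gw 7.5 F [-2.78  2.36] 3.75 M [ 0.221  0.447 -0.052] yaw -31.89 rel [-0.06  0.46] j1,6 [-0.336  0.221]
```

View pics/w6.png

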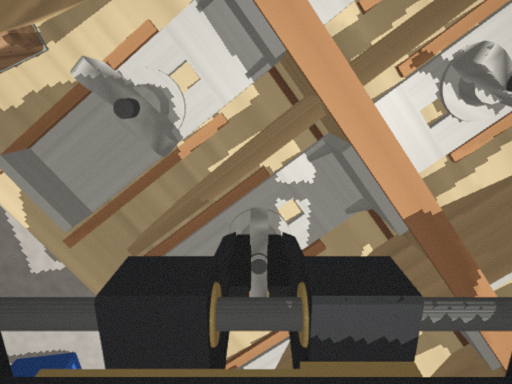

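Emit:
move_arm([
  {"gripper":4,"delta_pos":[0,0,-0.2],"angular":[4,0,0]},
  {"gripper":4,"delta_pos":[0.1,0,-0.2],"angular":[13,0,0]},
  {"gripper":4,"delta_pos":[0.2,0,-0.2],"angular":[22,0,0]},
  {"gripper":4,"delta_pos":[0.3,0,-0.1],"angular":[31,0,0]},
  {"gripper":4,"delta_pos":[0.4,0,-0.1],"angular":[40,0,0]},
  {"gripper":4,"delta_pos":[0.5,0,0],"angular":[49,0,0]},
  {"gripper":4,"delta_pos":[0.6,0,0],"angular":[57,0,0]},
  {"gripper":4,"delta_pos":[0.7,0,0],"angular":[62,0,0]},
])

```text
time: 10.4
ee_pos: [579.3, -79.4, 207.3]
eef_rot: [-0.482, -0.517, -0.482, 0.518]
ft_force: [-2.3, -0.4, 3.9]
gripper_width: 0.081
```

```bash
python3 - <<'E'
from h import *
s=rep('w7')
E
```

```text
10.4 [579.33 -79.38 207.28] gw 7.1 F [-2.28 -0.15] 3.87 M [-0.12   0.37   0.047] yaw -94.08 rel [0.04 0.12] j1,6 [-0.336  1.306]
```

View pics/w7.png

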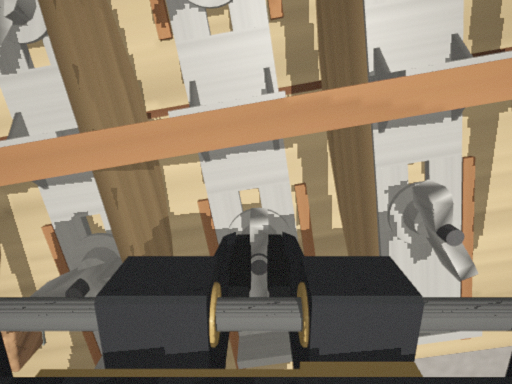

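Nut turns with the fingers; resisting moment is about 0.05 N m (running free). Carrying on.

Emit:
move_arm([
  {"gripper":4,"delta_pos":[0,0,0],"angular":[4,0,0]},
  {"gripper":4,"delta_pos":[0.1,0,0],"angular":[9,0,0]},
  {"gripper":4,"delta_pos":[0.1,0,0],"angular":[14,0,0]},
  {"gripper":4,"delta_pos":[0.2,0,0],"angular":[18,0,0]},
  {"gripper":4,"delta_pos":[0.2,0,0],"angular":[22,0,0]},
  {"gripper":4,"delta_pos":[0.3,0,0],"angular":[25,0,0]},
  {"gripper":4,"delta_pos":[0.3,0,0],"angular":[27,0,0]},
  {"gripper":4,"delta_pos":[0.3,0,0],"angular":[28,0,0]},
])

```text
time: 11.45
ee_pos: [579.3, -79.5, 207.0]
eef_rot: [-0.344, -0.618, -0.343, 0.618]
ft_force: [-5.0, -4.1, 5.5]
gripper_width: 0.083
```

```bash
python3 - <<'E'
from h import *
s=rep()
E
```

```text
11.45 [579.29 -79.54 206.99] gw 7.3 F [-5.4 -3.6] 5.48 M [-0.512  0.727  0.078] yaw -121.89 rel [-0.01 -0.04] j1,6 [-0.337  1.791]
```

Emit:
move_arm([
  {"gripper":4,"delta_pos":[0,0,0.1],"angular":[2,0,0]},
  {"gripper":4,"delta_pos":[0,0,0.3],"angular":[4,0,0]},
  {"gripper":4,"delta_pos":[0,0,0.3],"angular":[6,0,0]},
  {"gripper":4,"delta_pos":[0,0,0.3],"angular":[8,0,0]},
  {"gripper":4,"delta_pos":[0,0,0.3],"angular":[10,0,0]},
  {"gripper":4,"delta_pos":[0,0,0.3],"angular":[12,0,0]},
  {"gripper":4,"delta_pos":[0,0,0.3],"angular":[14,0,0]},
  {"gripper":4,"delta_pos":[0,0,0.3],"angular":[15,0,0]},
])

```text
time: 12.45
ee_pos: [579.2, -79.7, 207.0]
eef_rot: [-0.26, -0.658, -0.259, 0.658]
ft_force: [-3.5, -2.1, 5.9]
gripper_width: 0.085
```

```bash
python3 - <<'E'
from h import *
s=rep()
E
```

```text
12.45 [579.16 -79.72 206.98] gw 7.5 F [-3.68 -1.78] 5.88 M [-0.385  0.662  0.171] yaw -136.9 rel [-0.16 -0.2 ] j1,6 [-0.337  2.053]
```

Emit:
move_arm([
  {"gripper":4,"delta_pos":[0,0,0],"angular":[0.5,0,0]},
  {"gripper":4,"delta_pos":[0,0,0],"angular":[1,0,0]},
  {"gripper":4,"delta_pos":[0,0,0],"angular":[1.5,0,0]},
  {"gripper":4,"delta_pos":[0,0,0],"angular":[2,0,0]},
  {"gripper":4,"delta_pos":[0,0,0],"angular":[2,0,0]},
  {"gripper":4,"delta_pos":[0,0,0],"angular":[2,0,0]},
  {"gripper":4,"delta_pos":[0,0,0],"angular":[2,0,0]},
  {"gripper":4,"delta_pos":[0,0,0],"angular":[2,0,0]},
])

```text
time: 13.45
ee_pos: [579.2, -79.7, 207.0]
eef_rot: [-0.249, -0.662, -0.248, 0.662]
ft_force: [-4.4, -2.5, 5.5]
gripper_width: 0.079
```

```bash
python3 - <<'E'
from h import *
s=rep('w8')
print([round(float((camera('scene'),state()['wrist_torque'][2])[1]),3) for _ in range(5)])
E
```

```text
13.45 [579.15 -79.7  206.96] gw 6.9 F [-4.65 -2.08] 5.5 M [-0.402  0.709  0.116] yaw -138.86 rel [-0.16 -0.18] j1,6 [-0.337  2.087]
[0.152, 0.166, 0.164, 0.143, 0.143]
```

View pics/w8.png

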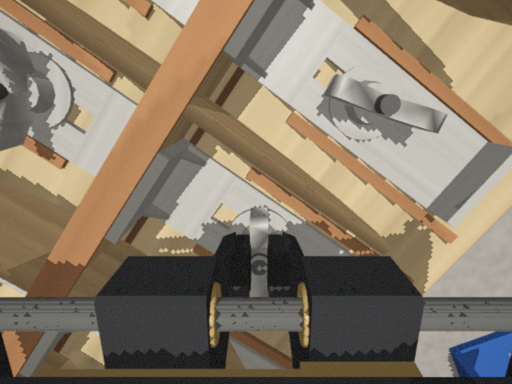

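Still gripped. The moment averages about 0.15 N m with noise of ±0.02. A small further turn.

Emit:
move_arm([
  {"gripper":4,"delta_pos":[0,0,0],"angular":[0.5,0,0]},
  {"gripper":4,"delta_pos":[0,0,0],"angular":[1,0,0]},
  {"gripper":4,"delta_pos":[0,0,0],"angular":[1.5,0,0]},
  {"gripper":4,"delta_pos":[0,0,0],"angular":[2,0,0]},
  {"gripper":4,"delta_pos":[0,0,0],"angular":[2.5,0,0]},
  {"gripper":4,"delta_pos":[0,0,0],"angular":[3,0,0]},
  {"gripper":4,"delta_pos":[0,0,0],"angular":[3.5,0,0]},
  {"gripper":4,"delta_pos":[0,0,0],"angular":[4,0,0]},
])

```text
time: 14.75
ee_pos: [579.1, -79.7, 207.0]
eef_rot: [-0.225, -0.67, -0.225, 0.67]
ft_force: [-3.6, -2.5, 5.7]
gripper_width: 0.08
```

```bash
python3 - <<'E'
from h import *
s=rep()
v=[float((camera('scene'),state()['wrist_torque'][2])[1]) for _ in range(8)]; print(np.round(v,3),np.mean(v))
E
```

```text
14.75 [579.13 -79.71 206.96] gw 7.0 F [-3.8  -2.13] 5.72 M [-0.466  0.775  0.236] yaw -142.87 rel [-0.19 -0.19] j1,6 [-0.337  2.157]
[0.168 0.161 0.208 0.133 0.167 0.151 0.219 0.125] 0.16649783995435002
```

The mean is about 0.17 N m, the middle of the hand-tight range. Releasing and lifting.

Emit:
move_arm([
  {"gripper":12,"delta_pos":[0,0,0],"angular":[0,0,0]},
  {"gripper":20,"delta_pos":[0,0,0],"angular":[0,0,0]},
  {"gripper":22,"delta_pos":[0,0,0],"angular":[0,0,0]},
  {"gripper":22,"delta_pos":[-8,0,0],"angular":[0,0,0]},
  {"gripper":22,"delta_pos":[-30,0,0],"angular":[0,0,0]},
  {"gripper":22,"delta_pos":[-70,0,0],"angular":[0,0,0]},
  {"gripper":22,"delta_pos":[-110,0,0],"angular":[0,0,0]},
  {"gripper":22,"delta_pos":[-123,0,0],"angular":[0,0,0]},
])

```text
time: 16.15
ee_pos: [579.3, -79.4, 332.4]
eef_rot: [0.226, 0.672, 0.224, -0.669]
ft_force: [0.4, -0.8, -0.2]
gripper_width: 0.253
```

Emit:
move_arm([
  {"gripper":22,"delta_pos":[0,-5,5],"angular":[-8,0,0]},
  {"gripper":22,"delta_pos":[0,-10,10],"angular":[-17,0,0]},
  {"gripper":22,"delta_pos":[0,-13,15],"angular":[-26,0,0]},
  {"gripper":22,"delta_pos":[0,-13,18],"angular":[-35,0,0]},
  {"gripper":22,"delta_pos":[0,-13,18],"angular":[-44,0,0]},
  {"gripper":22,"delta_pos":[0,-13,18],"angular":[-52,0,0]},
  {"gripper":22,"delta_pos":[0,-13,18],"angular":[-57,0,0]},
  {"gripper":22,"delta_pos":[0,-13,18],"angular":[-58.4,0,0]},
])

```text
time: 17.15
ee_pos: [556.9, -79.9, 328.9]
eef_rot: [0.523, 0.475, 0.524, -0.475]
ft_force: [0.5, 0.5, -0.2]
gripper_width: 0.249
```

```bash
python3 - <<'E'
from h import *
s=rep('w9'); np.save('pics/w9_s.npy',s,allow_pickle=True)
p=cv2.imread('pics/w9.png'); c=p[40:290,140:370]; cv2.imwrite('pics/w9z.png',cv2.resize(c,None,fx=2.4,fy=2.4,interpolation=cv2.INTER_CUBIC))
snap('top','top9')
d=np.load('pics/w9_d.npy'); us,vs=map(np.ravel,np.meshgrid(np.arange(180,330),np.arange(60,260)))
P=np.array([579,-79.4]); Q=pts3(s,d,us,vs); m=(d[vs,us]>0)&(np.hypot(*(Q[:,:2]-P).T)<28)&(Q[:,2]>44); Q=Q[m]
w,v=np.linalg.eigh(np.cov(Q[:,:2].T)); print('wing ang',np.degrees(np.arctan2(v[1,1],v[0,1]))%180,'start 58.1, expect',(58.1-111)%180)
E
```

```text
17.15 [556.87 -79.91 328.92] gw 21.9 F [0.5  0.43] -0.2 M [ 0.08  -0.011 -0.014] yaw -84.47 rel [-22.37   1.74] j1,6 [-0.351  1.124]
wing ang 101.19640357384279 start 58.1, expect 127.1
```

View pics/w9z.png

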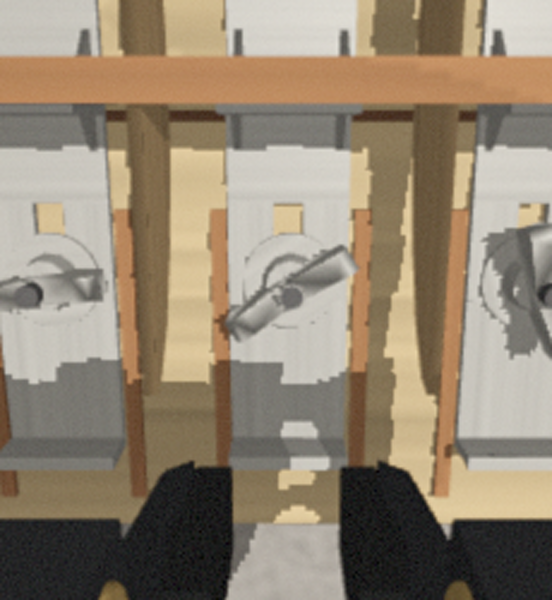

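View pics/top9.png

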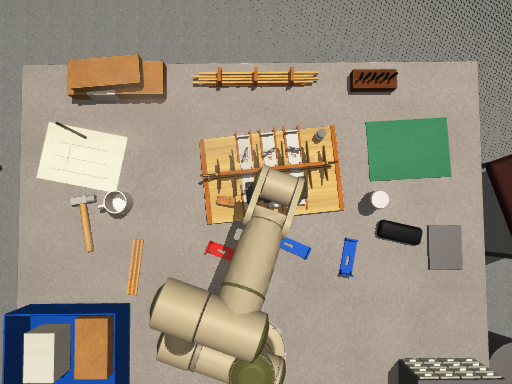

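The zoomed view shows the wings left where I put them, (232,330) to (352,258), about 126.5° against an expected 127°. The heel at row 468 is level with its neighbours, and the top view shows the bystanders unmoved. The automatic wing fit gave 101° instead, which I put down to other points entering its mask. Handing in.

```bash
python3 - <<'E'
from h import *
print(sign_off()); rep()
E
```

```text
the job is handed in; nothing more can be done
None
the job is handed in; nothing more can be done
```

I pushed the loose bracket about 15 mm home against the keel and tightened its wing nut clockwise by about 111°. I then released it, lifted clear and handed the job in at about 17 s; no verdict was reported.

- **Bracket:** the push ended at 9.7 N measured at the wrist, including the sliding friction. Afterwards the heel measured 68 mm behind the stud at both ends and lined up with the neighbouring brackets, so it stands square and flush.
- **Nut:** the last wrist moments averaged about 0.17 N m, with single readings from 0.12 to 0.24. That is the middle of the hand-tight range. I judged the clamping from this moment only; the force of the nut on the bracket could not be measured directly.
- **Surroundings:** I noticed no knock on the frames, and the top view showed the can, mug, case and glue where they started. The arm partly covers the slip in that view, so I could not check everything on it.
- **Disagreement:** reading the wing angle by eye in the last picture gave about 126.5°, against 127° expected. The automatic fit said 101°, probably because it picked up other points, and I did not look into it further.

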